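Gauge the clamping screw's thread with the pitch leaf

ROBOT

A 6-joint arm with a two-finger parallel gripper is mounted at the origin on the work surface. World frame = base frame: x ahead of the robot, y to its left, z up, the work surface at z = 0. Lengths are in m, angles in rad, forces in N, time in s.
With the tool pointing down it reaches from about 0.3 to 0.875 m from the base axis. Payload 6.4 kg.
Tool frame: the origin (TCP) lies on the centre line of the jaws, within the pads' length; the fingertips stand 11 mm ahead of it and the grasp point (between the pads) lies 8 mm behind it; x points along the fingers, y is the direction in which the jaws open and shut, and the axes are right-handed (so a half turn about x gives the same grasp; the last joint's range is limited). The gripper opens to 85 mm and grips with 20 to 120 N. Pads are 22 mm wide; open, the fingers measure 114 mm over their backs; the gripper's body (76 mm by 85 mm) begins 54 mm behind the grasp point. The pads swing forward as they close: fully open they stand 13 mm farther back than shut.
Start: joints at [1.074, 0.181, 1.607, -0, 1.354, -0.206], TCP at [0.165, 0.551, 0.242] pointing down, gripper open.
Joint ranges: [-2.99, 2.99], [-0.89, 2.07], [0.3, 2.58], [-1.14, 4.28], [0, 2.63], [-3.12, 3.12]. Speed limits (rad/s): [2.57, 2.57, 3.01, 3.14, 3.14, 3.14].

INTERFACE

Orientations are given as a unit quaternion [w, x, y, z].
In Python, from bench import ctrl, camera, hand_in gives the robot as it stands. The module is installed in compiled form; this text tells all that it offers.
- The arm moves only by the tool drive_tool, never from a script. Its argument "increments" is a list of rows, each a list of 7 numbers: the shift along the tool's x, y, z in m, then the turn, a rotation vector about the tool's x, y, z in degrees, then the gripper's target within -1 to 1 (fully open at 1, half-way at 0, shut at -1). In form: [[dx, dy, dz, rx, ry, rz, claw], ...]. A call has 1 to 10 rows; each row shifts and turns the commanded pose from where the row before left it, along the tool's axes as they then stand; what a row does not reach is not made up. A row lasts 1/8 s, in which the tool goes at most 62.5 mm and 10.7 degrees, less where a joint would pass 70% of its speed; a pose out of reach is approached as far as the arm can. A call is refused whole if a number of a shift passes 0.0625 or a number of a turn 10.7, either way. A call with a gripper value outside its range is refused whole. The fingers move at their own pace and stop on an object; the grip force is fixed at half the most. Time passes only in rows, so rows that do not move let the fingers close. It gives the time, the measured TCP pose, the force and the opening at its end, in the units of the state.
- ctrl.get_obs(): the state, without advancing time (a new reading comes with each control period).
- camera(name): name is "scene" or "top"; returns a dict with "img" (400x640x3 uint8, red, green, blue), "depth" (400x640 float32, m along the optical axis (not along the pixel's ray), 0 where there is no reading), "fx", "fy", "cx", "cy" (pixels), "world_from_camera" (4x4, takes a point from camera to world coordinates). Camera axes: x right, y down, z forward; pixel columns grow to the right and rows downward; lengths in m; the calibration is good to about 2 mm. A picture is of the moment at which its call begins.
- hand_in(): hands the job in, once; it reports no verdict.
The state is a dict: "time_s": time; "q": joint angles; "dq": joint speeds; "joint_efforts": joint torques, N m; "eef_pos": TCP position; "eef_rot": TCP orientation; "wrist_force": force on the tool from outside, world axes, zero at the start; "torque": the same for the moment, N m; "opening": opening from 0.0 (shut) to 1.0 (fully open).
Only numpy, scipy, OpenCV 4.12 (cv2) and the standard library are available. Lean on these libraries where they do the work, as an engineer would, in place of code of your own. Each camera call takes 0.05 s, during which the arm holds its last target.

TASK

Check the thread of the clamping screw: take the comb leaf with the green grip, lay it on the aluminium rest with its teeth towards the screw, feel for the threads and gently push the leaf fully home so that its edge sits flat along the screw. Keep it pressed there with a light, steady push of about 5 N for about a second to be sure of the fit, then let go and leave it seated; do not force it against the screw (never more than about 15 N), and leave the other leaves, the bangles, the pen and the loupe alone.

Things in the scene. Friction and masses are not known exactly. Their poses are not given: they have to be found in the camera images.
- leaf_grip (a point): Centre of the green comb leaf (grasp here): on its vertical axis, 23 mm above its underside. Steel plate 40 mm deep (x), 56 mm wide (y), 8 mm thick, lying flat; upright green grip rib on top in the middle, 30 mm along x, 10 mm wide (y), its top 38 mm above the underside. About 0.14 kg. x points to the teeth, z up. Starts on the table in any of the three leaves' places.
- leaf_edge (a point): Middle of the leaf's front edge, the straight plate edge from which the teeth spring: 20 mm along leaf x from leaf_grip, 4 mm above the underside (mid-thickness); axes as leaf_grip.
- leaf_tip (a point): Tip of the leaf's middle tooth, 5.6 mm ahead of leaf_edge along leaf x. There are 5 teeth, pitch 12 mm, at leaf y = -24, -12, 0, 12, 24 mm: 5.6 mm long, 2.4 mm wide at the tip, 4.2 mm at the root, as thick as the plate.
- stand: Fixed gauging stand (position and yaw differ each time); origin on the table under the middle of the screw's axis. Base plate 10 mm thick, stand x -105 to +75 mm, y -105 to +105 mm. z up, +x from the rest towards the screw, y along the screw.
- rest_top (a point): Centre of the flat top of the stand's aluminium rest block, 46 mm above the table, 62 mm on the -x side of the screw's axis. The top measures 74 mm (stand x) by 130 mm (stand y); axes as the stand.
- screw_axis (a point): Point on the screw's axis at mid-length, 50 mm above the table; axes as the stand. The leaf is home when its front edge bears on the thread crests: leaf_edge is then 22 mm on the -x side of this point, at the same height, leaf x parallel to stand x. Any grooves will do, with the leaf's middle within 30 mm of the screw's middle along y.
- screw: Steel clamping screw along stand y, fast in two cradles (at y = +-83 mm, tops 56 mm above the table), brass end at +y; origin on the axis at mid-length. The threaded part spans y = -60 to +60 mm; its crest radius is 22 mm.
- screw_top (a point): Point on top of the screw, 22 mm above its axis. Ring grooves, pitch 12 mm, 6 mm deep, 5.2 mm wide at the mouth, 3.1 mm at the bottom; crests 6.8 mm wide. Where the crests fall along y differs each time by several mm; no pose tells it: feel or look. Teeth on crests stop the leaf 5.6 mm short of home; on a flank they are pushed towards the groove. Home, the leaf has some 0.5 mm of play along y.
- leaf_white_grip (a point): Bystander: like the green leaf but with a white grip and teeth of pitch 8 mm; the point is 23 mm above its underside. Leave alone.
- leaf_yellow_grip (a point): Bystander: like the green leaf but with a yellow grip and teeth of pitch 18 mm; the point is 23 mm above its underside. Leave alone.
- bangle_a: Bystander: green and pale jade bangle lying flat, 77 mm across, 11 mm high; origin at its middle on the table.
- bangle_b: Bystander: lilac and pale bangle lying flat, 77 mm across, 11 mm high; origin at its middle on the table.
- bangle_c: Bystander: amber and pale bangle lying flat, 77 mm across, 11 mm high; origin at its middle on the table.
- pen: Bystander: blue pen lying along its x, 142 mm long, 11 mm thick; origin under its middle.
- loupe: Bystander: black eye loupe, 34 mm across, 22 mm high, with a steel grip 34 mm long to its -x; origin under the lens.
Not all that is in view belongs to the job. What is shaped like the part that bears leaf_grip but blue or brown is not meant.

How it is judged:
On the way, in this order (a step that is already met when the one before it is completed fails the run):
1. the green leaf is at the rest, short of the screw's grooves (x of leaf_edge in the frame of screw_axis between -0.11 and -0.0255 m and y of leaf_edge in the frame of screw_axis between -0.06 and 0.06 m and z of leaf_edge in the frame of screw_axis between -0.0025 and 0.06 m), for 0.05 s.
2. the leaf is fully home in the thread, flat along the screw, and kept pressed against it (more than 2 N) for half a second (x of leaf_edge in the frame of screw_axis between -0.0238 and -0.02 m and y of leaf_edge in the frame of screw_axis between -0.03 and 0.03 m and z of leaf_edge in the frame of screw_axis between -0.0025 and 0.0025 m and angle between the x axis of leaf_edge and the x axis of screw_axis, either way round below 0.05 rad and angle between the z axis of leaf_edge and the z axis of screw_axis, either way round below 0.05 rad and contact force between leaf and screw above 2 N), for 0.5 s.
At the end, for the whole second after the job is handed in: The green leaf lies at rest on the aluminium rest, released, its front edge within 1.8 mm of bearing on the screw's crests (20 to 23.8 mm from the axis), its height within 2.5 mm of the axis, its middle within 30 mm of the screw's middle, flat and parallel to the screw within 0.05 rad (x of leaf_edge in the frame of screw_axis between -0.0238 and -0.02 m and y of leaf_edge in the frame of screw_axis between -0.03 and 0.03 m and z of leaf_edge in the frame of screw_axis between -0.0025 and 0.0025 m and angle between the x axis of leaf_edge and the x axis of screw_axis, either way round below 0.05 rad and angle between the z axis of leaf_edge and the z axis of screw_axis, either way round below 0.05 rad and linear speed of leaf below 0.01 m/s); the robot touches nothing.
It fails at once if the leaf is forced against the screw (more than 20 N) (contact force between leaf and screw above 20 N).
It fails at once if another leaf is moved (more than 20 mm) (distance of any of leaf_white_grip, leaf_yellow_grip from where it was at the start of the episode above 0.02 m).
It fails at once if a bangle, the pen or the loupe is moved (more than 20 mm) (distance of any of bangle_a, bangle_b, bangle_c, pen, loupe from where it was at the start of the episode above 0.02 m).
It also fails if it takes over 51 s, if anything falls off the work surface, if the arm or the gripper's body presses on something with over 40 N, if the wrist force passes 120 N, or if a joint passes its speed limit or range.

## Working session

There is one attempt and no reset: what is moved stays moved. The work goes in short steps, Python scripts to look and compute and a tool call to move; the robot and the scene stay as the last step left them, time stands still between calls to the robot, and variables do not carry over. Pictures are saved under pics/ and viewed, and the job is handed in when it is done.

Besides the shell and the picture viewer there is one more tool, called after ">>>" as a command line: name --pt "numbers of a row" for each row, then --argument value for the rest. drive_tool: Moves the arm, as the interface text tells. Its arguments: {"type":"object","properties":{"increments":{"type":"array","items":{"type":"array","items":{"type":"number"}}}},"required":["increments"]}

```bash
mkdir -p pics; python3 - <<'E'
from bench import ctrl,camera
import cv2,numpy as np
o=ctrl.get_obs();print({k:np.round(v,4) for k,v in o.items()})
for n in("scene","top"):
    c=camera(n);np.savez(f"{n}0.npz",**c);cv2.imwrite(f"pics/{n}0.png",c["img"][:,:,::-1]);print(n,c["fx"],c["cx"],np.round(c["world_from_camera"],3))
E
```

```text
{'time_s': np.float64(0.0), 'q': array([ 1.0737,  0.1816,  1.608 ,  0.    ,  1.3538, -0.2063]), 'dq': array([-0.0012,  0.0003,  0.0021, -0.0002,  0.0015,  0.0011]), 'joint_efforts': array([ 2.30000e-03, -4.44882e+01, -3.51330e+01, -1.00000e-04,
        9.30000e-03, -0.00000e+00]), 'eef_pos': array([0.1646, 0.5504, 0.2414]), 'eef_rot': array([ 0.6994,  0.1019,  0.6999, -0.103 ]), 'wrist_force': array([ 0.302 , -0.3528,  0.5062]), 'torque': array([-0.0506, -0.0526, -0.0326]), 'opening': np.float64(1.0005)}
scene 378.4023021251361 317.99372082705014 [[-0.877  0.397 -0.272  0.843]
 [ 0.48   0.709 -0.517  0.631]
 [-0.012 -0.583 -0.812  1.05 ]
 [ 0.     0.     0.     1.   ]]
top 380.4758548974953 323.40671190285576 [[ 0.014 -0.989  0.148  0.394]
 [-1.    -0.013  0.006 -0.023]
 [-0.004 -0.148 -0.989  0.984]
 [ 0.     0.     0.     1.   ]]
```

View pics/scene0.png

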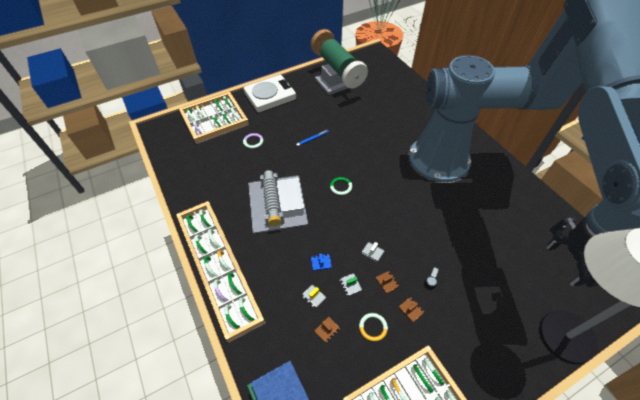

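View pics/top0.png

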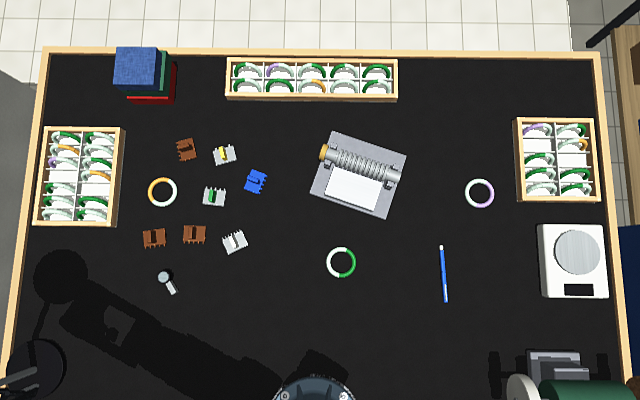

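Top view: green leaf near pixel (214,196), stand near (358,175). White is at (235,242), yellow at (224,154). I'll zoom in on these.

```bash
python3 - <<'E'
import cv2,numpy as np
t=np.load("top0.npz")["img"][:,:,::-1];s=np.load("scene0.npz")["img"][:,:,::-1]
a=cv2.resize(t[125:225,300:420],None,fx=6.6,fy=6,interpolation=cv2.INTER_CUBIC)
a=cv2.resize(t[125:225,300:420],None,fx=6,fy=6,interpolation=cv2.INTER_CUBIC);cv2.imwrite("pics/z1.png",a)
b=cv2.resize(t[176:216,190:240],None,fx=12,fy=12,interpolation=cv2.INTER_CUBIC);cv2.imwrite("pics/z2.png",b)
E
```

```text
(no output)
```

View pics/z1.png

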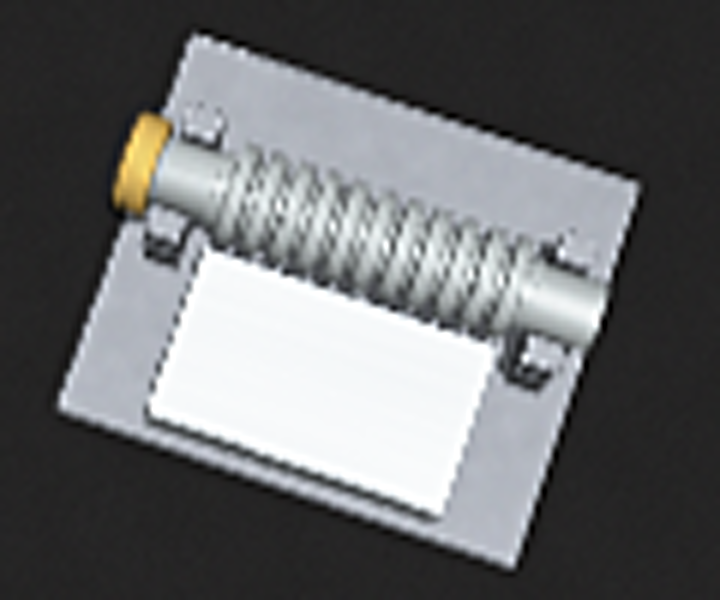

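View pics/z2.png

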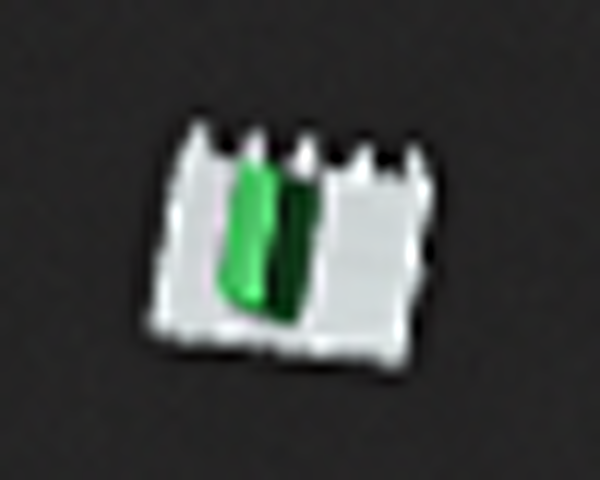

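```bash
cat > h.py <<'E'
import numpy as np,cv2
def ray(c,px,z):
    px=np.atleast_2d(px).astype(float)
    d=np.c_[(px[:,0]-c["cx"])/c["fx"],(px[:,1]-c["cy"])/c["fy"],np.ones(len(px))]
    T=c["world_from_camera"];d=d@T[:3,:3].T;o=T[:3,3]
    return o+d*((z-o[2])/d[:,2])[:,None]
def cloud(c):
    h,w=c["depth"].shape;u,v=np.meshgrid(np.arange(w),np.arange(h));Z=c["depth"]
    P=np.stack([(u-c["cx"])/c["fx"]*Z,(v-c["cy"])/c["fy"]*Z,Z],-1)
    T=c["world_from_camera"];return P@T[:3,:3].T+T[:3,3]
def rect(P):
    r=cv2.minAreaRect((P[:,:2]*1000).astype(np.float32));return np.round(r[0],1),np.round(r[1],1),round(r[2],2)
E
python3 - <<'E'
from h import *
for n in("top","scene"):
    c=dict(np.load(n+"0.npz"));P=cloud(c);ok=c["depth"]>0
    hsv=cv2.cvtColor(c["img"],cv2.COLOR_RGB2HSV)
    X,Y,Z=P[...,0],P[...,1],P[...,2]
    g=ray(c,np.argwhere(np.ones(Z.shape))[:,::-1],0.0).reshape(Z.shape+(3,))
    print(n,"table z",np.median(Z[ok&(abs(X-.35)<.03)&(abs(Y-.05)<.05)]))
    # rest
    m=ok&(abs(Z-.046)<.006)&(abs(X-.5)<.15)&(abs(Y+.1)<.2)&(hsv[...,2]>225)&(hsv[...,1]<40)
    k,l,st,ce=cv2.connectedComponentsWithStats(m.astype(np.uint8));i=1+np.argmax(st[1:,4]);mm=l==i
    Q=ray(c,np.argwhere(mm)[:,::-1],.046);print(" rest",mm.sum(),rect(Q),Q.mean(0).round(4),"z",np.median(Z[mm]))
    m=ok&(Z>.004)&(Z<.016)&(abs(X-.5)<.2)&(abs(Y+.1)<.2)
    k,l,st,ce=cv2.connectedComponentsWithStats(m.astype(np.uint8));i=1+np.argmax(st[1:,4]);mm=l==i
    Q=ray(c,np.argwhere(mm)[:,::-1],.010);print(" base",mm.sum(),rect(Q))
    # green leaf
    m=(hsv[...,0]>45)&(hsv[...,0]<80)&(hsv[...,1]>120)&(hsv[...,2]>40)&(abs(g[...,0]-.5)<.12)&(abs(g[...,1]-.24)<.1)
    k,l,st,ce=cv2.connectedComponentsWithStats(m.astype(np.uint8));i=1+np.argmax(st[1:,4]);mm=l==i
    print(" rib",mm.sum(),ce[i],"cloud med",np.median(P[mm&ok],0).round(4),P[mm&ok][:,2].max())
    tz=mm&ok&(Z>.033);
    if tz.sum()>3:
        Q=ray(c,np.argwhere(tz)[:,::-1],.038);print("  ribtop",tz.sum(),Q.mean(0).round(4),rect(Q))
    cx=ray(c,ce[i],.008)[0]
    m=((hsv[...,2]>120)|mm)&(np.hypot(g[...,0]-cx[0],g[...,1]-cx[1])<.05)
    k,l,st,cc=cv2.connectedComponentsWithStats(m.astype(np.uint8));i=1+np.argmax(st[1:,4]);m2=l==i
    Q=ray(c,np.argwhere(m2)[:,::-1],.008);print(" plate",m2.sum(),rect(Q),Q.mean(0).round(4))
E
```

```text
top table z -0.000397794496725945
 rest 1478 (array([571.4, -91.4]), array([128.6,  73.8]), 71.51) [ 0.571  -0.0917  0.046 ] z 0.04550762262824315
 base 1218 (array([578.1, -93.4]), array([209.3, 100.5]), 71.38)
 rib 74 [211.68918919 195.62162162] cloud med [0.5493 0.2662 0.0356] 0.040785072089371543
  ribtop 46 [0.55   0.2679 0.038 ] (array([550.7, 267.9]), array([10. , 28.7]), 83.88)
 plate 342 (array([552.1, 268.4]), array([56.1, 47.5]), 84.02) [0.5505 0.2683 0.008 ]
scene table z -0.001278464680579794
 rest 632 (array([571.2, -89.3]), array([127.8,  69.9]), 71.44) [ 0.5717 -0.0876  0.046 ] z 0.044807601714685674
 base 921 (array([ 618.3, -102. ]), array([212.6, 179.1]), 71.47)
 rib 54 [351.55555556 280.87037037] cloud med [0.5507 0.2728 0.0351] 0.03950498348475917
  ribtop 31 [0.5512 0.2717 0.038 ] (array([551.7, 271.8]), array([ 9.3, 28.1]), 88.59)
 plate 276 (array([550.8, 269.6]), array([59.2, 50.1]), 83.41) [0.5508 0.2702 0.008 ]
```

```bash
python3 - <<'E'
from h import *
yaw=np.radians(-18.5);ex=np.array([np.cos(yaw),np.sin(yaw),0]);ey=np.array([-ex[1],ex[0],0]);ez=np.array([0,0,1.])
rest=np.array([.5715,-.0912,.046]);S=rest+.062*ex;S[2]=.05;print("S",S)
R=np.c_[ex,ey,ez]
for n in("top","scene"):
    c=dict(np.load(n+"0.npz"));T=c["world_from_camera"];h,w=c["depth"].shape
    u,v=np.meshgrid(np.arange(w),np.arange(h))
    d=np.stack([(u-c["cx"])/c["fx"],(v-c["cy"])/c["fy"],np.ones((h,w))],-1)@T[:3,:3].T@R
    o=(T[:3,3]-S)@R
    a=d[...,0]**2+d[...,2]**2;b=o[0]*d[...,0]+o[2]*d[...,2];cc=o[0]**2+o[2]**2-.022**2
    D=b*b-a*cc;t=(-b-np.sqrt(np.maximum(D,0)))/a
    H=o+d*t[...,None];ang=np.degrees(np.arctan2(H[...,0],H[...,2]))
    va=np.degrees(np.arctan2(o[0],o[2]))
    m=(D>0)&(abs(H[...,1])<.054)&(abs(ang-va)<40)
    Pc=(cloud(c)-S)@R;rad=np.hypot(Pc[...,0],Pc[...,2])
    g=c["img"].mean(-1)
    y=H[...,1][m]*1e3
    print(n,o.round(3),m.sum())
    for nm,val in(("bright",g[m]),("rad mm",rad[m]*1e3)):
        w_=2*np.pi*y/12;A=np.c_[np.ones_like(y),y,y*y,np.cos(w_),np.sin(w_)]
        k=np.linalg.lstsq(A,val,rcond=None)[0];print(nm,"amp",np.hypot(k[3],k[4]).round(2),"crest phase y=",(np.arctan2(k[4],k[3])/(2*np.pi)*12).round(2))
        print([round(val[((y+.75)//1.5%8)==i].mean(),1) for i in range(8)])
    b=abs(abs(ang-va))<45
    ends=[(H[...,1][(D>0)&(rad<.0235)&(rad>.014)&(abs(H[...,1])<.12)]*1e3)]
    print("y extent",np.percentile(ends[0],[0,1,99,100]))
    # screw axis x check via silhouette
    sel=(abs(Pc[...,1])<.055)&(Pc[...,2]>.012)&(Pc[...,2]<.03);print("x range of top",np.percentile(Pc[...,0][sel]*1e3,[1,50,99]), "max z",np.percentile(Pc[...,2][sel]*1e3,98))
E
```

```text
S [ 0.63029607 -0.11087289  0.05      ]
top [-0.252  0.008  0.934] 508
bright amp 31.84 crest phase y= -2.23
[np.float64(205.1), np.float64(147.3), np.float64(137.1), np.float64(182.8), np.float64(149.1), np.float64(182.6), np.float64(207.5), np.float64(207.8)]
rad mm amp 1.21 crest phase y= 4.72
[np.float64(21.6), np.float64(36.5), np.float64(16.6), np.float64(15.5), np.float64(46.3), np.float64(20.9), np.float64(21.1), np.float64(35.7)]
y extent [-98.64727904 -95.61758615 105.57227139 107.38553259]
x range of top [-563.65685764   -2.35765771   17.20224656] max z 23.754361860366632
scene [-0.033  0.771  1.   ] 228
bright amp 20.59 crest phase y= 0.18
[np.float64(168.8), np.float64(163.8), np.float64(147.9), np.float64(135.7), np.float64(128.2), np.float64(134.2), np.float64(145.8), np.float64(159.8)]
rad mm amp 1.65 crest phase y= 1.84
[np.float64(20.1), np.float64(20.4), np.float64(20.9), np.float64(20.0), np.float64(18.9), np.float64(17.0), np.float64(18.2), np.float64(19.8)]
y extent [-90.63606722 -83.86631034 114.4966074  118.50661866]
x range of top [-688.13112977   -8.0732575    17.36413489] max z 28.2797204386985
```

```bash
python3 - <<'E'
from h import *
yaw=np.radians(-18.5);ex=np.array([np.cos(yaw),np.sin(yaw),0]);ey=np.array([-ex[1],ex[0],0]);R=np.c_[ex,ey,[0,0,1]]
S=np.array([.6303,-.1109,.05])
for n in("top","scene"):
    c=dict(np.load(n+"0.npz"));P=(cloud(c)-S)@R*1e3
    m=(c["depth"]>0)&(abs(P[...,1])<54)&(P[...,2]>6)&(P[...,2]<26)&(abs(P[...,0])<20)
    y=P[...,1][m];r=np.hypot(P[...,0],P[...,2])[m];g=c["img"].mean(-1)[m]
    for nm,val in(("r",r),("g",g)):
        print(n,nm,[np.round(val[((y+.5)//1%12)==i].mean(),1) for i in range(12)])
    ends=(c["depth"]>0)&(P[...,2]>8)&(P[...,2]<26)&(abs(P[...,0])<10)&(abs(P[...,1])<120);print(np.percentile(P[...,1][ends],[.5,99.5]), np.percentile(P[...,2][m],99))
E
```

```text
top r [np.float64(21.4), np.float64(21.4), np.float64(20.2), np.float64(16.5), np.float64(15.8), np.float64(15.3), np.float64(16.4), np.float64(20.4), np.float64(21.2), np.float64(21.2), np.float64(21.4), np.float64(21.6)]
top g [np.float64(195.7), np.float64(168.7), np.float64(121.5), np.float64(140.4), np.float64(187.6), np.float64(174.2), np.float64(151.5), np.float64(160.5), np.float64(188.2), np.float64(195.7), np.float64(196.0), np.float64(198.4)]
[-98.46694357 106.75565302] 23.659865211780456
scene r [np.float64(20.7), np.float64(19.1), np.float64(18.7), np.float64(19.6), np.float64(19.9), np.float64(20.1), np.float64(20.1), np.float64(19.3), np.float64(19.4), np.float64(19.9), np.float64(20.6), np.float64(20.2)]
scene g [np.float64(149.3), np.float64(141.5), np.float64(134.8), np.float64(133.3), np.float64(131.0), np.float64(133.6), np.float64(140.6), np.float64(144.2), np.float64(150.2), np.float64(155.6), np.float64(148.5), np.float64(154.6)]
[-97.08154924 109.47410715] 22.549194492059723
```

```bash
cat >> h.py <<'E'
from scipy.spatial.transform import Rotation as Ro
def go(target,yaw):
    """target TCP world, yaw of leaf x: tool y along +-leaf y. prints total shift (tool axes, now) and turn"""
    from bench import ctrl
    o=ctrl.get_obs();p=o["eef_pos"];w,x,y,z=o["eef_rot"];R=Ro.from_quat([x,y,z,w]).as_matrix()
    ly=np.array([-np.sin(yaw),np.cos(yaw),0])
    if R[:,1]@ly<0: ly=-ly
    Rt=np.c_[[0,0,-1.],ly,np.cross([0,0,-1.],ly)]
    print("t",o["time_s"].round(2),"p",p.round(4),"tooly",R[:,1].round(3),"toolz",R[:,2].round(3))
    print("shift tool now mm",((np.array(target)-p)@R*1e3).round(2),"shift in target frame mm",((np.array(target)-p)@Rt*1e3).round(2),"turn deg(tool)",np.degrees(Ro.from_matrix(R.T@Rt).as_rotvec()).round(2))
    print("F",o["wrist_force"].round(2),"open",round(float(o["opening"]),3))
E
python3 -c "
from h import *
go([.550,.2685,.15],np.radians(-6))"
```

```text
Traceback (most recent call last):
  File "h.py", line 21, in go
    print("t",o["time_s"].round(2),"p",p.round(4),"tooly",R[:,1].round(3),"toolz",R[:,2].round(3))
              ^^^^^^^^^^^^^^^^^
AttributeError: 'float' object has no attribute 'round'
```

```bash
sed -i 's/o\["time_s"\].round(2)/round(float(o["time_s"]),2)/' h.py
python3 -c "
from h import *
go([.550,.2685,.15],np.radians(-6))"
```

```text
t 0.1 p [0.1646 0.5504 0.2415] tooly [ 0.287  0.958 -0.002] toolz [ 0.958 -0.287 -0.   ]
shift tool now mm [  91.55 -159.43  450.09] shift in target frame mm [  91.46 -240.1   412.76] turn deg(tool) [-10.66  -0.03   0.09]
F [-0.08  0.17 -0.54] open 1.0
```

>>> drive_tool --pt "0 0 0 -10.66 0 0 1" --pt "0.01 -0.0267 0.0459 0 0 0 1" --pt "0.01 -0.0267 0.0459 0 0 0 1" --pt "0.01 -0.0267 0.0459 0 0 0 1" --pt "0.01 -0.0267 0.0459 0 0 0 1" --pt "0.01 -0.0267 0.0459 0 0 0 0.5" --pt "0.01 -0.0267 0.0459 0 0 0 0.2" --pt "0.01 -0.0267 0.0459 0 0 0 0" --pt "0.01 -0.0267 0.0459 0 0 0 0" --pt "0.01 -0.0267 0.0459 0 0 0 0"

```text
time_s: 1.35
eef_pos: [0.5515, 0.2674, 0.1515]
eef_rot: [0.706, 0.037, 0.706, -0.037]
wrist_force: [-0.5, -0.3, -0.9]
opening: 0.5
```

```bash
python3 -c "
from h import *
go([.550,.2685,.024],np.radians(-6))"
```

```text
t 1.35 p [0.5515 0.2674 0.1515] tooly [ 0.105  0.995 -0.   ] toolz [ 0.995 -0.105 -0.001]
shift tool now mm [127.53   0.93  -1.56] shift in target frame mm [127.53   0.91  -1.65] turn deg(tool) [-0.01 -0.04  0.01]
F [-0.53 -0.26 -0.92] open 0.5
```

>>> drive_tool --pt "0.03 0.0009 -0.0015 0 0 0 0" --pt "0.03 0 0 0 0 0 0" --pt "0.03 0 0 0 0 0 0" --pt "0.025 0 0 0 0 0 0" --pt "0.0125 0 0 0 0 0 0" --pt "0 0 0 0 0 0 0"

```text
time_s: 2.1
eef_pos: [0.5484, 0.2696, 0.0238]
eef_rot: [0.705, 0.037, 0.707, -0.037]
wrist_force: [-0.2, -0.6, 1.1]
opening: 0.503
```

```bash
python3 - <<'E'
from h import *
go([.550,.2685,.024],np.radians(-6))
from bench import camera
c=camera("top");s=camera("scene")
a=cv2.resize(c["img"][166:226,170:250,::-1],None,fx=7,fy=7,interpolation=cv2.INTER_CUBIC)[:,:400]
b=cv2.resize(s["img"][250:310,320:380,::-1],None,fx=7,fy=7,interpolation=cv2.INTER_CUBIC)[:,:400]
cv2.imwrite("pics/g1.png",np.hstack([a,b]))
E
```

```text
t 2.1 p [0.5484 0.2696 0.0238] tooly [ 0.105  0.995 -0.001] toolz [ 0.995 -0.105 -0.002]
shift tool now mm [-0.17 -0.88  1.71] shift in target frame mm [-0.17 -0.88  1.71] turn deg(tool) [-0.   -0.11  0.05]
F [-0.25 -0.64  1.05] open 0.503
```

View pics/g1.png

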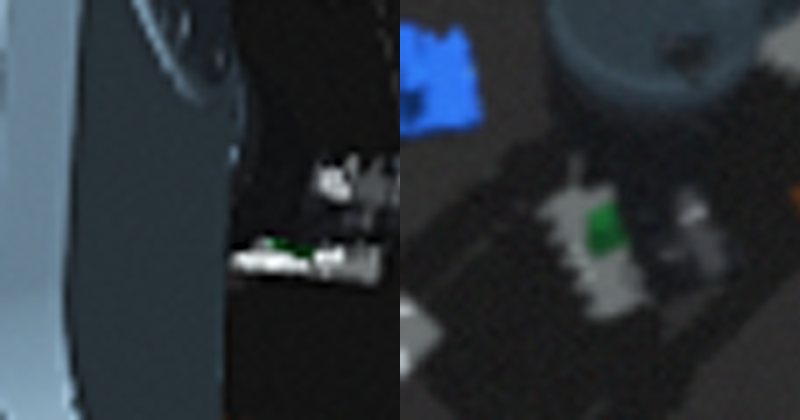

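The arm hides most of the leaf in both views. The rib still shows between the fingers (scene crop, near (605,230)), so I'll close.

>>> drive_tool --pt "0 0 0 0 0 0 -0.4" --pt "0 0 0 0 0 0 -1" --pt "0 0 0 0 0 0 -1" --pt "0 0 0 0 0 0 -1" --pt "0 0 0 0 0 0 -1" --pt "0 0 0 0 0 0 -1"

```text
time_s: 2.95
eef_pos: [0.55, 0.27, 0.026]
eef_rot: [0.707, 0.037, 0.705, -0.037]
wrist_force: [-0.0, 0.9, 6.5]
opening: 0.102
```

>>> drive_tool --pt "-0.01 0 0 0 0 0 -1" --pt "-0.03 0 0 0 0 0 -1" --pt "-0.05 0 0 0 0 0 -1" --pt "-0.05 0 0 0 0 0 -1" --pt "0 0 0 0 0 0 -1" --pt "0 0 0 0 0 0 -1"

```text
time_s: 3.7
eef_pos: [0.5484, 0.2696, 0.1642]
eef_rot: [0.706, 0.037, 0.707, -0.037]
wrist_force: [0.1, 0.9, -0.5]
opening: 0.1
```

```bash
python3 - <<'E'
from h import *
yaw=np.radians(-18.5);ex=np.array([np.cos(yaw),np.sin(yaw),0]);ey=np.array([-ex[1],ex[0],0])
S=np.array([.6303,-.1109,.05])
g=S-.062*ex+.0045*ey; g[2]=.16
print(g);go(g,yaw)
from bench import camera
s=camera("scene");t=camera("top")
a=cv2.resize(s["img"][200:320,300:430,::-1],None,fx=3,fy=3,interpolation=cv2.INTER_CUBIC)
b=cv2.resize(t["img"][120:240,160:290,::-1],None,fx=3,fy=3,interpolation=cv2.INTER_CUBIC)
cv2.imwrite("pics/g2.png",np.hstack([a,b]))
E
```

```text
[ 0.5729318  -0.08695965  0.16      ]
t 3.7 p [0.5484 0.2696 0.1642] tooly [ 0.105  0.995 -0.   ] toolz [ 0.995 -0.105 -0.001]
shift tool now mm [   4.3  -352.02   61.62] shift in target frame mm [   4.21 -330.34  136.35] turn deg(tool) [12.5  -0.06  0.03]
F [ 0.14  0.86 -0.55] open 0.1
```

View pics/g2.png

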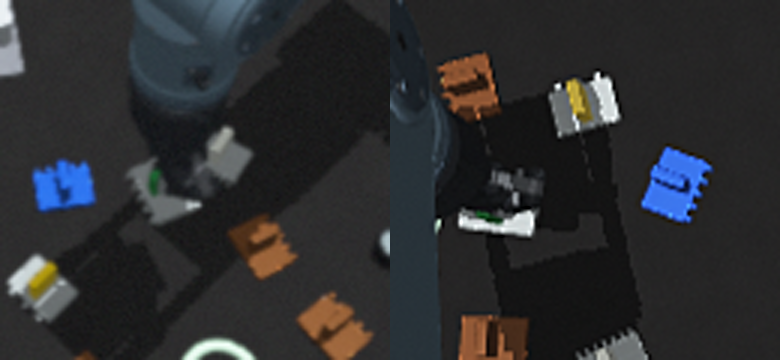

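>>> drive_tool --pt "0 0 0 6.25 0 0 -1" --pt "0 0 0 6.25 0 0 -1" --pt "0 -0.0472 0.0195 0 0 0 -1" --pt "0 -0.0472 0.0195 0 0 0 -1" --pt "0 -0.0472 0.0195 0 0 0 -1" --pt "0 -0.0472 0.0195 0 0 0 -1" --pt "0 -0.0472 0.0195 0 0 0 -1" --pt "0 -0.0472 0.0195 0 0 0 -1" --pt "0.004 -0.0472 0.0195 0 0 0 -1" --pt "0 0 0 0 0 0 -1"

```text
time_s: 5.05
eef_pos: [0.5727, -0.0901, 0.1587]
eef_rot: [0.696, 0.115, 0.699, -0.115]
wrist_force: [0.1, -0.3, -1.1]
opening: 0.102
```

```bash
python3 - <<'E'
from h import *
yaw=np.radians(-18.5);ex=np.array([np.cos(yaw),np.sin(yaw),0]);ey=np.array([-ex[1],ex[0],0])
S=np.array([.6303,-.1109,.05])
g=S-.062*ex+.0045*ey; g[2]=.071
go(g,yaw)
from bench import camera
s=camera("scene");t=camera("top")
np.savez("s1.npz",**s);np.savez("t1.npz",**t)
a=cv2.resize(s["img"][150:250,220:330,::-1],None,fx=3.6,fy=3.6,interpolation=cv2.INTER_CUBIC)
b=cv2.resize(t["img"][120:220,300:410,::-1],None,fx=3.6,fy=3.6,interpolation=cv2.INTER_CUBIC)
cv2.imwrite("pics/g3.png",np.hstack([a,b]))
E
```

```text
t 5.05 p [ 0.5727 -0.0901  0.1587] tooly [ 0.322  0.947 -0.001] toolz [ 0.947 -0.322 -0.003]
shift tool now mm [87.7   3.14 -0.54] shift in target frame mm [87.7   3.09 -0.8 ] turn deg(tool) [-0.28 -0.18  0.04]
F [ 0.07 -0.26 -1.12] open 0.102
```

View pics/g3.png

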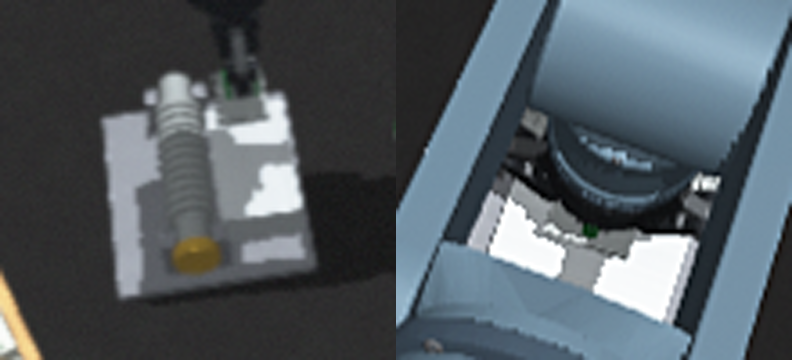

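>>> drive_tool --pt "0.02 0.003 -0.0008 -0.25 0 0 -1" --pt "0.02 0 0 0 0 0 -1" --pt "0.02 0 0 0 0 0 -1" --pt "0.015 0 0 0 0 0 -1" --pt "0.006 0 0 0 0 0 -1" --pt "0 0 0 0 0 0 -1"

```text
time_s: 5.9
eef_pos: [0.5738, -0.0833, 0.0795]
eef_rot: [0.698, 0.112, 0.698, -0.112]
wrist_force: [0.4, -0.9, -0.9]
opening: 0.101
```

>>> drive_tool --pt "0.002 0 0 0 0 0 -1" --pt "0 0 0 0 0 0 -1"

```text
time_s: 6.15
eef_pos: [0.5743, -0.0839, 0.0783]
eef_rot: [0.698, 0.112, 0.698, -0.112]
wrist_force: [0.2, 0.2, -0.4]
opening: 0.103
```

>>> drive_tool --pt "0.001 0 0 0 0 0 -1" --pt "0 0 0 0 0 0 -1"

```text
time_s: 6.4
eef_pos: [0.574, -0.0839, 0.0769]
eef_rot: [0.698, 0.112, 0.698, -0.112]
wrist_force: [0.6, -1.1, -1.1]
opening: 0.102
```

>>> drive_tool --pt "0.002 0 0 0 0 0 -1" --pt "0 0 0 0 0 0 -1"

```text
time_s: 6.65
eef_pos: [0.5738, -0.0837, 0.0745]
eef_rot: [0.698, 0.112, 0.698, -0.112]
wrist_force: [-0.6, 0.5, -1.0]
opening: 0.103
```

>>> drive_tool --pt "0.001 0 0 0 0 0 -1" --pt "0 0 0 0 0 0 -1"

```text
time_s: 6.9
eef_pos: [0.5739, -0.0837, 0.0737]
eef_rot: [0.698, 0.112, 0.698, -0.112]
wrist_force: [-0.3, 1.1, -1.3]
opening: 0.101
```

>>> drive_tool --pt "0.001 0 0 0 0 0 -1" --pt "0 0 0 0 0 0 -1"

```text
time_s: 7.15
eef_pos: [0.5739, -0.0838, 0.0727]
eef_rot: [0.698, 0.112, 0.698, -0.112]
wrist_force: [-0.5, -0.8, -0.1]
opening: 0.097
```

>>> drive_tool --pt "0.001 0 0 0 0 0 -1" --pt "0 0 0 0 0 0 -1"

```text
time_s: 7.4
eef_pos: [0.5741, -0.0839, 0.072]
eef_rot: [0.698, 0.112, 0.698, -0.112]
wrist_force: [-0.5, 0.6, 0.4]
opening: 0.101
```

>>> drive_tool --pt "0.001 0 0 0 0 0 -1" --pt "0 0 0 0 0 0 -1"

```text
time_s: 7.65
eef_pos: [0.5741, -0.0838, 0.072]
eef_rot: [0.698, 0.112, 0.698, -0.112]
wrist_force: [-4.6, 1.7, 9.3]
opening: 0.105
```

>>> drive_tool --pt "0.001 0 0 0 0 0 -1" --pt "0 0 0 0 0 0 -1"

```text
time_s: 7.9
eef_pos: [0.5741, -0.0839, 0.0719]
eef_rot: [0.698, 0.112, 0.698, -0.112]
wrist_force: [-8.9, 1.5, 17.2]
opening: 0.103
```

```bash
python3 - <<'E'
from h import *
yaw=np.radians(-18.5);ex=np.array([np.cos(yaw),np.sin(yaw),0]);ey=np.array([-ex[1],ex[0],0])
S=np.array([.6303,-.1109,.05])
g=S-.062*ex+.0045*ey; g[2]=.071
go(g,yaw)
from bench import camera
s=camera("scene");go(g,yaw)
np.savez("s2.npz",**s)
a=cv2.resize(s["img"][150:250,220:330,::-1],None,fx=6,fy=6,interpolation=cv2.INTER_CUBIC)
cv2.imwrite("pics/g4.png",a)
E
```

```text
t 7.9 p [ 0.5741 -0.0839  0.0719] tooly [ 0.313  0.95  -0.   ] toolz [ 0.95  -0.313  0.   ]
shift tool now mm [ 0.92 -3.32 -0.13] shift in target frame mm [ 0.92 -3.32 -0.11] turn deg(tool) [0.26 0.   0.02]
F [-8.91  1.46 17.2 ] open 0.103
t 7.95 p [ 0.5741 -0.0838  0.0719] tooly [ 0.313  0.95  -0.   ] toolz [ 0.95  -0.313 -0.   ]
shift tool now mm [ 0.92 -3.34 -0.1 ] shift in target frame mm [ 0.92 -3.34 -0.08] turn deg(tool) [ 0.27 -0.    0.02]
F [-8.41  2.63 16.52] open 0.101
```

View pics/g4.png

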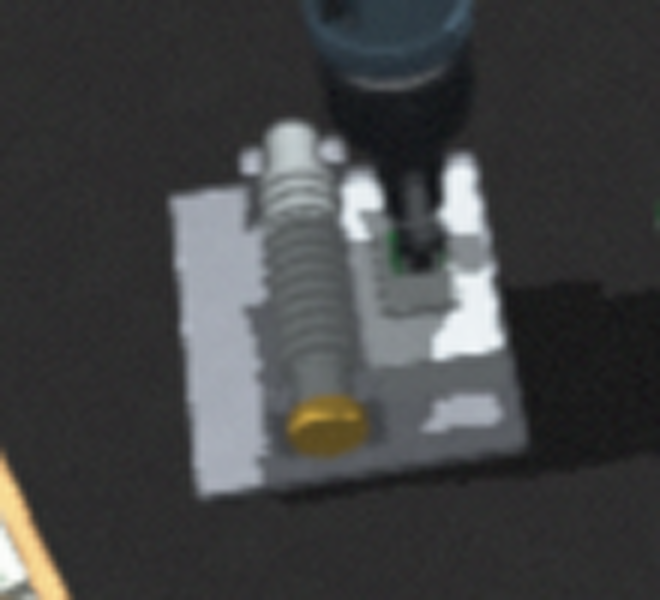

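Contact with the rest is clear: Fz rose to 17 N as TCP z stopped at 0.072. In the scene crop the leaf lies on the rest with its teeth towards the screw, near (415,270). I'll ease the pressure and correct y.

>>> drive_tool --pt "-0.0018 0 0 0 0 0 -1" --pt "0 -0.0033 0 0.25 0 0 -1" --pt "0 0 0 0 0 0 -1"

```text
time_s: 8.32
eef_pos: [0.5733, -0.0871, 0.072]
eef_rot: [0.698, 0.114, 0.698, -0.114]
wrist_force: [0.3, 1.6, 4.7]
opening: 0.103
```

```bash
cat >> h.py <<'E'
YAW=np.radians(-18.5);EX=np.array([np.cos(YAW),np.sin(YAW),0]);EY=np.array([-EX[1],EX[0],0]);SC=np.array([.6303,-.1109,.05])
def st():
    from bench import ctrl
    o=ctrl.get_obs();p=o["eef_pos"];w,x,y,z=o["eef_rot"];R=Ro.from_quat([x,y,z,w]).as_matrix();d=p-SC;F=o["wrist_force"]
    print("t %.2f grip stand x %.2f y %.2f z %.2f mm yaw %.2f F stand x %.1f y %.1f z %.1f"%(o["time_s"],d@EX*1e3,d@EY*1e3,p[2]*1e3,np.degrees(np.arctan2(R[1,2],R[0,2])),F@EX,F@EY,F[2]))
E
python3 -c "from h import *;st()"
```

```text
t 8.32 grip stand x -61.57 y 4.50 z 71.95 mm yaw -18.52 F stand x -0.2 y 1.6 z 4.7
```

>>> drive_tool --pt "0 0 0.003 0 0 0 -1" --pt "0 0 0.003 0 0 0 -1" --pt "0 0 0.002 0 0 0 -1" --pt "0 0 0 0 0 0 -1"

```text
time_s: 8.82
eef_pos: [0.58, -0.0895, 0.072]
eef_rot: [0.697, 0.114, 0.698, -0.114]
wrist_force: [-4.0, 0.9, 9.3]
opening: 0.104
```

```bash
cd .;python3 -c "from h import *;st()"
```

```text
t 8.82 grip stand x -54.48 y 4.37 z 71.96 mm yaw -18.49 F stand x -4.1 y -0.4 z 9.3
```

>>> drive_tool --pt "0 0 0.001 0 0 0 -1" --pt "0 0 0.001 0 0 0 -1" --pt "0 0 0 0 0 0 -1"

```text
time_s: 9.2
eef_pos: [0.5817, -0.09, 0.0719]
eef_rot: [0.697, 0.114, 0.699, -0.114]
wrist_force: [-5.5, 1.9, 9.0]
opening: 0.104
```

```bash
cd .;python3 -c "from h import *;st()"
```

```text
t 9.20 grip stand x -52.74 y 4.36 z 71.95 mm yaw -18.49 F stand x -5.8 y 0.1 z 9.0
```

>>> drive_tool --pt "0 0 0.0005 0 0 0 -1" --pt "0 0 0.0005 0 0 0 -1" --pt "0 0 0 0 0 0 -1"

```text
time_s: 9.57
eef_pos: [0.5826, -0.0903, 0.072]
eef_rot: [0.697, 0.114, 0.699, -0.114]
wrist_force: [-6.5, 1.3, 9.9]
opening: 0.095
```

```bash
cd .;python3 -c "from h import *;st()"
```

```text
t 9.57 grip stand x -51.80 y 4.37 z 71.98 mm yaw -18.49 F stand x -6.6 y -0.8 z 9.9
```

>>> drive_tool --pt "-0.001 0 0 0 0 0 -1" --pt "0 0 0 0 0 0 -1"

```text
time_s: 9.82
eef_pos: [0.583, -0.0905, 0.072]
eef_rot: [0.698, 0.114, 0.698, -0.114]
wrist_force: [0.1, 0.6, -2.0]
opening: 0.104
```

```bash
cd .;python3 -c "from h import *;st()"
```

```text
t 9.82 grip stand x -51.29 y 4.36 z 72.02 mm yaw -18.51 F stand x -0.1 y 0.5 z -2.0
```

>>> drive_tool --pt "0 0 0.001 0 0 0 -1" --pt "0 0 0.001 0 0 0 -1" --pt "0 0 0 0 0 0 -1"

```text
time_s: 10.2
eef_pos: [0.5853, -0.0911, 0.0725]
eef_rot: [0.698, 0.114, 0.698, -0.114]
wrist_force: [0.5, -0.1, -2.6]
opening: 0.099
```

```bash
cd .;python3 -c "from h import *;st()"
```

```text
t 10.20 grip stand x -48.96 y 4.51 z 72.45 mm yaw -18.51 F stand x 0.5 y 0.1 z -2.6
```

>>> drive_tool --pt "0 0 0.0005 0 0 0 -1" --pt "0 0 0.0005 0 0 0 -1" --pt "0 0 0 0 0 0 -1"

```text
time_s: 10.58
eef_pos: [0.5862, -0.0914, 0.0726]
eef_rot: [0.698, 0.114, 0.698, -0.114]
wrist_force: [0.0, 0.9, -1.5]
opening: 0.104
```

```bash
cd .;python3 -c "from h import *;st()"
```

```text
t 10.57 grip stand x -47.97 y 4.54 z 72.60 mm yaw -18.50 F stand x -0.3 y 0.9 z -1.5
```

>>> drive_tool --pt "0 0 0.0005 0 0 0 -1" --pt "0 0 0.0005 0 0 0 -1" --pt "0 0 0 0 0 0 -1"

```text
time_s: 10.95
eef_pos: [0.5872, -0.0917, 0.0726]
eef_rot: [0.698, 0.114, 0.698, -0.114]
wrist_force: [-0.5, -0.1, -1.6]
opening: 0.1
```

```bash
cd .;python3 -c "from h import *;st()"
```

```text
t 10.95 grip stand x -46.98 y 4.54 z 72.61 mm yaw -18.50 F stand x -0.5 y -0.2 z -1.6
```

>>> drive_tool --pt "0 0 0.0005 0 0 0 -1" --pt "0 0 0.0005 0 0 0 -1" --pt "0 0 0 0 0 0 -1"

```text
time_s: 11.32
eef_pos: [0.5881, -0.092, 0.0726]
eef_rot: [0.698, 0.114, 0.698, -0.114]
wrist_force: [-0.4, -0.0, -1.8]
opening: 0.101
```

```bash
cd .;python3 -c "from h import *;st()"
```

```text
t 11.32 grip stand x -45.98 y 4.51 z 72.61 mm yaw -18.50 F stand x -0.4 y -0.2 z -1.8
```

>>> drive_tool --pt "0 0 0.0005 0 0 0 -1" --pt "0 0 0.0005 0 0 0 -1" --pt "0 0 0 0 0 0 -1"

```text
time_s: 11.7
eef_pos: [0.5891, -0.0924, 0.0726]
eef_rot: [0.698, 0.114, 0.698, -0.114]
wrist_force: [-0.1, 1.1, -1.2]
opening: 0.1
```

```bash
cd .;python3 -c "from h import *;st()"
```

```text
t 11.70 grip stand x -44.95 y 4.51 z 72.62 mm yaw -18.50 F stand x -0.5 y 1.0 z -1.2
```

>>> drive_tool --pt "0 0 0.0005 0 0 0 -1" --pt "0 0 0.0005 0 0 0 -1" --pt "0 0 0 0 0 0 -1"

```text
time_s: 12.08
eef_pos: [0.59, -0.0927, 0.0726]
eef_rot: [0.698, 0.114, 0.698, -0.114]
wrist_force: [0.4, 0.4, -0.1]
opening: 0.101
```

```bash
cd .;python3 -c "from h import *;st()"
```

```text
t 12.07 grip stand x -43.97 y 4.53 z 72.60 mm yaw -18.50 F stand x 0.3 y 0.5 z -0.1
```

>>> drive_tool --pt "0 0 0.0005 0 0 0 -1" --pt "0 0 0 0 0 0 -1"

```text
time_s: 12.32
eef_pos: [0.5905, -0.0928, 0.0726]
eef_rot: [0.698, 0.114, 0.698, -0.114]
wrist_force: [-0.5, 0.6, -1.2]
opening: 0.099
```

>>> drive_tool --pt "0 0 0.0005 0 0 0 -1" --pt "0 0 0 0 0 0 -1"

```text
time_s: 12.58
eef_pos: [0.591, -0.093, 0.0726]
eef_rot: [0.698, 0.114, 0.698, -0.114]
wrist_force: [0.6, 0.2, -1.0]
opening: 0.102
```

>>> drive_tool --pt "0 0 0.0005 0 0 0 -1" --pt "0 0 0 0 0 0 -1"

```text
time_s: 12.82
eef_pos: [0.5912, -0.0931, 0.0725]
eef_rot: [0.698, 0.114, 0.698, -0.114]
wrist_force: [-0.9, -0.7, -1.2]
opening: 0.103
```

```bash
cd .;python3 -c "from h import *;st()"
```

```text
t 12.82 grip stand x -42.69 y 4.50 z 72.48 mm yaw -18.50 F stand x -0.7 y -0.9 z -1.2
```

>>> drive_tool --pt "0 0 0.0005 0 0 0 -1" --pt "0 0 0 0 0 0 -1"

```text
time_s: 13.08
eef_pos: [0.5914, -0.0931, 0.0724]
eef_rot: [0.697, 0.114, 0.698, -0.114]
wrist_force: [-3.3, -0.4, 0.7]
opening: 0.1
```

```bash
cd .;python3 - <<'E'
from h import *;st()
from bench import camera
s=camera("scene");np.savez("s3.npz",**s);t=camera("top")
a=cv2.resize(s["img"][160:235,240:325,::-1],None,fx=8,fy=8,interpolation=cv2.INTER_CUBIC)
cv2.imwrite("pics/g5.png",a);cv2.imwrite("pics/g5t.png",cv2.resize(t["img"][120:220,300:410,::-1],None,fx=5,fy=5,interpolation=cv2.INTER_CUBIC))
E
```

```text
t 13.07 grip stand x -42.55 y 4.49 z 72.43 mm yaw -18.50 F stand x -3.0 y -1.4 z 0.7
```

View pics/g5.png

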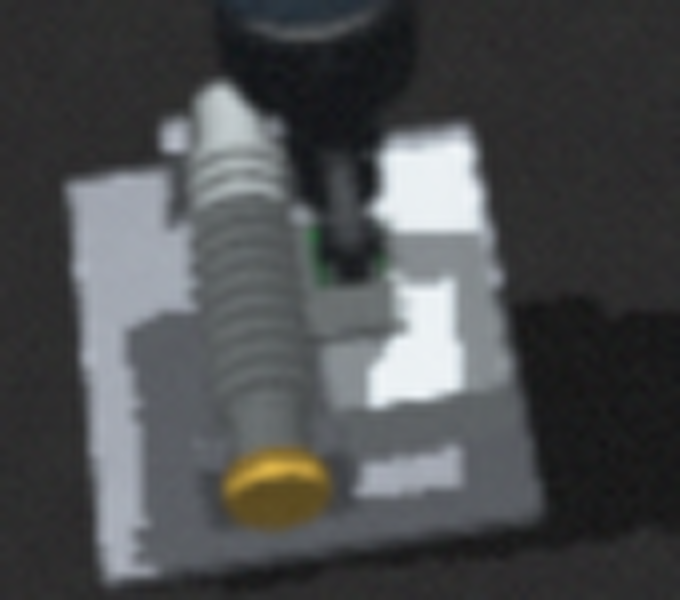

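View pics/g5t.png

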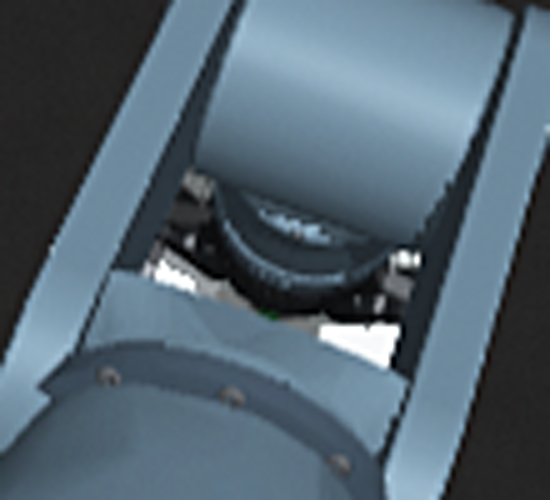

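>>> drive_tool --pt "0 0 0.0004 0 0 0 -1" --pt "0 0 0 0 0 0 -1" --pt "0 0 0 0 0 0 -1"

```text
time_s: 13.55
eef_pos: [0.5915, -0.0931, 0.0724]
eef_rot: [0.697, 0.114, 0.699, -0.114]
wrist_force: [-5.1, 0.8, 2.0]
opening: 0.1
```

```bash
cd .;python3 -c "from h import *;st()"
```

```text
t 13.55 grip stand x -42.48 y 4.52 z 72.40 mm yaw -18.49 F stand x -5.1 y -0.8 z 2.0
```

>>> drive_tool --pt "0 0 0.0001 0 0 0 -1" --pt "0 0 0 0 0 0 -1" --pt "0 0 0 0 0 0 -1" --pt "0 0 0 0 0 0 -1" --pt "0 0 0 0 0 0 -1" --pt "0 0 0 0 0 0 -1" --pt "0 0 0 0 0 0 -1" --pt "0 0 0 0 0 0 -1" --pt "0 0 0 0 0 0 -1" --pt "0 0 0 0 0 0 -1"

```text
time_s: 14.8
eef_pos: [0.5915, -0.0931, 0.0724]
eef_rot: [0.697, 0.114, 0.699, -0.114]
wrist_force: [-4.9, 0.8, 2.1]
opening: 0.1
```

```bash
cd .;python3 -c "from h import *;st()"
```

```text
t 14.80 grip stand x -42.47 y 4.52 z 72.39 mm yaw -18.50 F stand x -4.9 y -0.8 z 2.1
```

>>> drive_tool --pt "0.0003 0 -0.0003 0 0 0 -1" --pt "0 0 0 0 0 0 -0.7" --pt "0 0 0 0 0 0 -0.5" --pt "0 0 0 0 0 0 -0.3" --pt "0 0 0 0 0 0 -0.1" --pt "0 0 0 0 0 0 -0.1"

```text
time_s: 15.55
eef_pos: [0.5922, -0.0934, 0.0723]
eef_rot: [0.698, 0.114, 0.698, -0.114]
wrist_force: [1.0, 0.4, 0.1]
opening: 0.449
```

```bash
cd .;python3 -c "from h import *;st()"
```

```text
t 15.55 grip stand x -41.70 y 4.54 z 72.33 mm yaw -18.50 F stand x 0.8 y 0.7 z 0.1
```

>>> drive_tool --pt "-0.005 0 0 0 0 0 -0.1" --pt "-0.02 0 0 0 0 0 -0.1" --pt "-0.05 0 0 0 0 0 -0.1" --pt "-0.05 0 0 0 0 0 -0.1" --pt "-0.03 0.05 -0.03 0 0 0 -0.1" --pt "0 0.06 0 0 0 0 0" --pt "0 0.06 0 0 0 0 0" --pt "0 0.06 0 0 0 0 0" --pt "0 0.06 0 0 0 0 0" --pt "0 0 0 0 0 0 0"

```text
time_s: 16.8
eef_pos: [0.6566, 0.1931, 0.2273]
eef_rot: [0.699, 0.112, 0.698, -0.111]
wrist_force: [0.4, -0.8, 0.2]
opening: 0.501
```

```bash
cd .;python3 - <<'E'
from h import *;st()
from bench import camera
s=camera("scene");np.savez("s4.npz",**s);t=camera("top");np.savez("t4.npz",**t)
a=cv2.resize(s["img"][160:235,240:325,::-1],None,fx=8,fy=8,interpolation=cv2.INTER_CUBIC)
cv2.imwrite("pics/f_s.png",a);cv2.imwrite("pics/f_t.png",cv2.resize(t["img"][130:215,310:410,::-1],None,fx=7,fy=7,interpolation=cv2.INTER_CUBIC))
E
```

```text
t 16.80 grip stand x -71.55 y 296.62 z 227.27 mm yaw -18.20 F stand x 0.7 y -0.6 z 0.2
```

View pics/f_s.png

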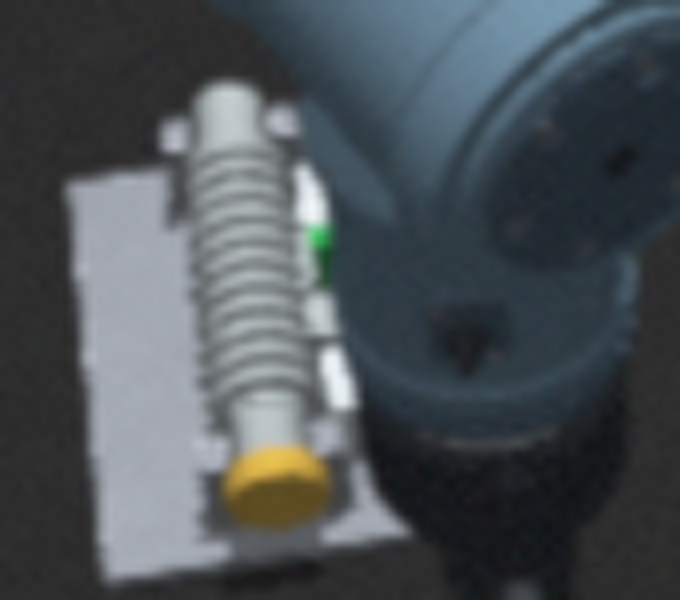

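View pics/f_t.png

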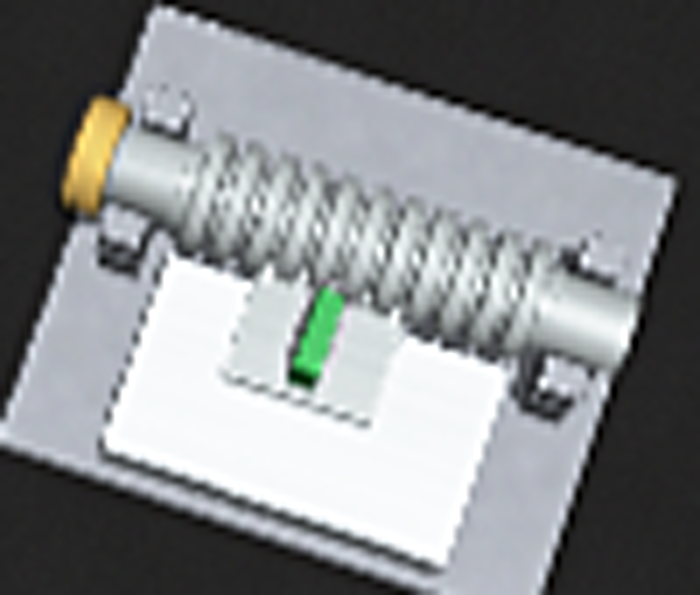

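The leaf lies free on the rest against the screw, with its rib near (318,335) in the top crop. I'll measure its x and yaw.

```bash
cd .;python3 - <<'E'
from h import *
c=dict(np.load("t4.npz"));hsv=cv2.cvtColor(c["img"],cv2.COLOR_RGB2HSV);R=np.c_[EX,EY,[0,0,1]]
P=(cloud(c)-SC)@R*1e3
m=(hsv[...,0]>45)&(hsv[...,0]<80)&(hsv[...,1]>100)&(abs(P[...,0]+45)<40)&(abs(P[...,1])<40)
top=m&(P[...,2]>29);Q=(ray(c,np.argwhere(top)[:,::-1],.084)-SC)@R
print("rib top",top.sum(),rect(Q),(Q.mean(0)*1e3).round(2))
m=(P[...,2]>0)&(P[...,2]<12)&(hsv[...,2]<240)&(P[...,0]>-80)&(P[...,0]<-24)&(abs(P[...,1]-4.5)<40)
k,l,s,_=cv2.connectedComponentsWithStats(m.astype(np.uint8));mm=l==1+np.argmax(s[1:,4])
Q=(ray(c,np.argwhere(mm)[:,::-1],.054)-SC)@R
print("plate",mm.sum(),rect(Q),np.percentile(Q[:,0]*1e3,[1,3,50]),np.median(P[...,2][mm]))
for y0 in(-20,-12,18,26):
    q=Q[abs(Q[:,1]*1e3-y0)<4];print(y0,q[:,0].min()*1e3)
r=(P[...,2]>-8)&(P[...,2]<0)&(hsv[...,2]>235)&(abs(P[...,1])<65);Q=(ray(c,np.argwhere(r)[:,::-1],.046)-SC)@R*1e3;Q=Q[(Q[:,0]>-105)&(Q[:,0]<-20)];print("rest back edge",np.percentile(Q[:,0],[0.5,99.5]),np.percentile(Q[:,1],[.5,99.5]))
E
```

```text
rib top 48 (array([-43.1,   4.5]), array([28.9,  9.2]), 0.54) [-43.23   4.58  34.  ]
plate 272 (array([-43. ,   4.4]), array([38.6, 55.2]), 0.45) [-62.30465942 -61.64285649 -43.83400532] 3.3253328324901883
-20 -62.10380905356636
-12 -62.16479602011712
18 -62.40926941223989
26 -62.470519481531944
rest back edge [-98.348648   -26.16947218] [-64.03447445  63.47538505]
```

The plate's back edge reads about -62.3 mm, where home would be -62, so the teeth are in the grooves. The grip is now free, so I'll confirm it is fully home with a light push of the closed fingers on the back edge.

>>> drive_tool --pt "0 -0.0584 -0.0017 0.1 0 0 -1" --pt "0 -0.0584 -0.0017 0.1 0 0 -1" --pt "0.02 -0.0584 -0.0017 0.1 0 0 -1" --pt "0.04 -0.0584 -0.0017 0 0 0 -1" --pt "0.045 -0.0584 -0.0017 0 0 0 -1" --pt "0.02 0 0 0 0 0 -1" --pt "0 0 0 0 0 0 -1"

```text
time_s: 17.77
eef_pos: [0.5584, -0.0721, 0.1117]
eef_rot: [0.696, 0.117, 0.698, -0.117]
wrist_force: [-0.5, -0.0, 0.0]
opening: 0.001
```

```bash
cd .;python3 -c "
from h import *;st();go(SC-.082*EX+.0045*EY+np.array([0,0,.03]),YAW)"
```

```text
t 17.77 grip stand x -80.53 y 13.93 z 111.68 mm yaw -19.00 F stand x -0.4 y -0.2 z 0.0
t 17.77 p [ 0.5584 -0.0721  0.1117] tooly [ 0.325  0.946 -0.   ] toolz [ 0.946 -0.325 -0.003]
shift tool now mm [31.68 -9.43 -1.3 ] shift in target frame mm [31.68 -9.43 -1.47] turn deg(tool) [-0.5  -0.16  0.01]
F [-0.49 -0.04  0.01] open 0.001
```

>>> drive_tool --pt "0.01 -0.0094 -0.0015 -0.5 0 0 -1" --pt "0.015 0 0 0 0 0 -1" --pt "0.006 0 0 0 0 0 -1" --pt "0 0 0 0 0 0 -1"

```text
time_s: 18.27
eef_pos: [0.5553, -0.0785, 0.0807]
eef_rot: [0.698, 0.112, 0.699, -0.112]
wrist_force: [0.8, -0.2, 0.5]
opening: 0.001
```

>>> drive_tool --pt "0.004 0 0 0 0 0 -1" --pt "0 0 0 0 0 0 -1"

```text
time_s: 18.52
eef_pos: [0.5557, -0.0788, 0.0773]
eef_rot: [0.698, 0.112, 0.698, -0.112]
wrist_force: [0.1, -0.2, -0.0]
opening: -0.0
```

>>> drive_tool --pt "0.003 0 0 0 0 0 -1" --pt "0 0 0 0 0 0 -1"

```text
time_s: 18.77
eef_pos: [0.5556, -0.0789, 0.0743]
eef_rot: [0.698, 0.112, 0.698, -0.112]
wrist_force: [0.1, -0.7, 0.2]
opening: 0.001
```

>>> drive_tool --pt "0.002 0 0 0 0 0 -1" --pt "0 0 0 0 0 0 -1"

```text
time_s: 19.02
eef_pos: [0.5556, -0.079, 0.0723]
eef_rot: [0.698, 0.112, 0.698, -0.112]
wrist_force: [0.5, -0.3, -0.4]
opening: -0.002
```

>>> drive_tool --pt "0.002 0 0 0 0 0 -1" --pt "0 0 0 0 0 0 -1"

```text
time_s: 19.27
eef_pos: [0.5556, -0.079, 0.0703]
eef_rot: [0.698, 0.112, 0.698, -0.112]
wrist_force: [0.6, -0.0, 0.6]
opening: -0.002
```

>>> drive_tool --pt "0.002 0 0 0 0 0 -1" --pt "0 0 0 0 0 0 -1"

```text
time_s: 19.52
eef_pos: [0.5556, -0.079, 0.0682]
eef_rot: [0.698, 0.112, 0.698, -0.112]
wrist_force: [-0.4, 0.1, 0.4]
opening: 0.001
```

>>> drive_tool --pt "0.002 0 0 0 0 0 -1" --pt "0 0 0 0 0 0 -1"

```text
time_s: 19.77
eef_pos: [0.5556, -0.079, 0.0662]
eef_rot: [0.698, 0.112, 0.698, -0.112]
wrist_force: [0.2, -0.2, -0.1]
opening: -0.003
```

>>> drive_tool --pt "0.002 0 0 0 0 0 -1" --pt "0 0 0 0 0 0 -1"

```text
time_s: 20.02
eef_pos: [0.5556, -0.079, 0.0642]
eef_rot: [0.698, 0.112, 0.698, -0.112]
wrist_force: [-0.7, 0.7, -1.0]
opening: -0.003
```

>>> drive_tool --pt "0.002 0 0 0 0 0 -1" --pt "0 0 0 0 0 0 -1"

```text
time_s: 20.27
eef_pos: [0.5556, -0.0789, 0.0622]
eef_rot: [0.698, 0.112, 0.698, -0.112]
wrist_force: [-1.0, -0.1, 0.4]
opening: -0.002
```

>>> drive_tool --pt "0.0012 0 0 0 0 0 -1" --pt "0 0 0.002 0 0 0 -1" --pt "0 0 0.002 0 0 0 -1" --pt "0 0 0 0 0 0 -1"

```text
time_s: 20.78
eef_pos: [0.5598, -0.0804, 0.0613]
eef_rot: [0.698, 0.112, 0.698, -0.112]
wrist_force: [-0.8, -0.1, 0.2]
opening: -0.005
```

```bash
cd .;python3 -c "from h import *;st()"
```

```text
t 20.77 grip stand x -76.55 y 6.57 z 61.30 mm yaw -18.30 F stand x -0.7 y -0.3 z 0.2
```

>>> drive_tool --pt "0 0 0.001 0 0 0 -1" --pt "0 0 0.001 0 0 0 -1" --pt "0 0 0 0 0 0 -1"

```text
time_s: 21.15
eef_pos: [0.5615, -0.081, 0.0613]
eef_rot: [0.698, 0.112, 0.698, -0.112]
wrist_force: [-0.5, 0.0, -0.1]
opening: -0.004
```

```bash
cd .;python3 -c "from h import *;st()"
```

```text
t 21.15 grip stand x -74.73 y 6.56 z 61.29 mm yaw -18.30 F stand x -0.5 y -0.1 z -0.1
```

>>> drive_tool --pt "0 0 0.0005 0 0 0 -1" --pt "0 0 0.0005 0 0 0 -1" --pt "0 0 0 0 0 0 -1"

```text
time_s: 21.52
eef_pos: [0.5624, -0.0812, 0.0612]
eef_rot: [0.698, 0.112, 0.698, -0.112]
wrist_force: [-1.1, -0.1, -0.5]
opening: -0.001
```

```bash
cd .;python3 -c "from h import *;st()"
```

```text
t 21.52 grip stand x -73.81 y 6.61 z 61.23 mm yaw -18.30 F stand x -1.0 y -0.5 z -0.5
```

>>> drive_tool --pt "0 0 0.0005 0 0 0 -1" --pt "0 0 0 0 0 0 -1"

```text
time_s: 21.78
eef_pos: [0.5629, -0.0814, 0.0613]
eef_rot: [0.698, 0.112, 0.698, -0.112]
wrist_force: [0.0, -0.0, -0.1]
opening: -0.001
```

```bash
cd .;python3 -c "from h import *;st()"
```

```text
t 21.77 grip stand x -73.28 y 6.61 z 61.27 mm yaw -18.30 F stand x 0.0 y -0.0 z -0.1
```

>>> drive_tool --pt "0 0 0.0005 0 0 0 -1" --pt "0 0 0 0 0 0 -1"

```text
time_s: 22.02
eef_pos: [0.5631, -0.0814, 0.0612]
eef_rot: [0.698, 0.113, 0.698, -0.112]
wrist_force: [-1.8, 0.2, -0.2]
opening: 0.001
```

```bash
cd .;python3 -c "from h import *;st()"
```

```text
t 22.02 grip stand x -73.04 y 6.63 z 61.16 mm yaw -18.30 F stand x -1.8 y -0.4 z -0.2
```

>>> drive_tool --pt "0 0 0.0004 0 0 0 -1" --pt "0 0 0 0 0 0 -1"

```text
time_s: 22.28
eef_pos: [0.5633, -0.0815, 0.0611]
eef_rot: [0.698, 0.112, 0.698, -0.112]
wrist_force: [-3.0, 0.6, 2.2]
opening: -0.003
```

```bash
cd .;python3 -c "from h import *;st()"
```

```text
t 22.27 grip stand x -72.89 y 6.63 z 61.12 mm yaw -18.30 F stand x -3.1 y -0.4 z 2.2
```

>>> drive_tool --pt "0 0 0.0003 0 0 0 -1" --pt "0 0 0 0 0 0 -1"

```text
time_s: 22.52
eef_pos: [0.5634, -0.0815, 0.0611]
eef_rot: [0.698, 0.112, 0.699, -0.112]
wrist_force: [-4.5, 0.9, 2.6]
opening: -0.003
```

```bash
cd .;python3 -c "from h import *;st()"
```

```text
t 22.52 grip stand x -72.76 y 6.64 z 61.07 mm yaw -18.30 F stand x -4.6 y -0.6 z 2.6
```

>>> drive_tool --pt "0 0 0.0003 0 0 0 -1" --pt "0 0 0 0 0 0 -1" --pt "0 0 0 0 0 0 -1" --pt "0 0 0 0 0 0 -1" --pt "0 0 0 0 0 0 -1" --pt "0 0 0 0 0 0 -1" --pt "0 0 0 0 0 0 -1" --pt "0 0 0 0 0 0 -1" --pt "0 0 0 0 0 0 -1" --pt "0 0 0 0 0 0 -1"

```text
time_s: 23.78
eef_pos: [0.5635, -0.0815, 0.061]
eef_rot: [0.697, 0.112, 0.699, -0.112]
wrist_force: [-6.4, 2.4, 4.1]
opening: 0.001
```

```bash
cd .;python3 -c "from h import *;st()"
```

```text
t 23.77 grip stand x -72.69 y 6.67 z 61.04 mm yaw -18.29 F stand x -6.8 y 0.3 z 4.1
```

>>> drive_tool --pt "0 0 -0.002 0 0 0 -1" --pt "0 0 -0.006 0 0 0 -1" --pt "-0.03 0 -0.005 0 0 0 -1" --pt "-0.05 0 0 0 0 0 -1" --pt "-0.05 0 0 0 0 0 -1" --pt "-0.03 0.06 0 0 0 0 -1" --pt "0 0.06 0 0 0 0 -1" --pt "0 0.06 0 0 0 0 -1" --pt "0 0.06 0 0 0 0 -1" --pt "0 0.06 0 0 0 0 -1"

```text
time_s: 25.02
eef_pos: [0.6455, 0.2051, 0.2195]
eef_rot: [0.699, 0.113, 0.698, -0.112]
wrist_force: [0.7, 0.1, -0.4]
opening: 0.0
```

>>> drive_tool --pt "0 0 0 0 0 0 -1" --pt "0 0 0 0 0 0 -1"

```text
time_s: 25.28
eef_pos: [0.6447, 0.2032, 0.2188]
eef_rot: [0.698, 0.112, 0.698, -0.112]
wrist_force: [-0.3, 0.3, 0.3]
opening: -0.0
```

```bash
cd .;python3 - <<'E'
from h import *;st()
from bench import camera
t=camera("top");c=t
cv2.imwrite("pics/end_t.png",t["img"][:,:,::-1]);cv2.imwrite("pics/end_tz.png",cv2.resize(t["img"][130:215,310:410,::-1],None,fx=7,fy=7,interpolation=cv2.INTER_CUBIC))
hsv=cv2.cvtColor(c["img"],cv2.COLOR_RGB2HSV);R=np.c_[EX,EY,[0,0,1]]
P=(cloud(c)-SC)@R*1e3
m=(hsv[...,0]>45)&(hsv[...,0]<80)&(hsv[...,1]>100)&(abs(P[...,0]+45)<40)&(abs(P[...,1])<40)
top=m&(P[...,2]>29);Q=(ray(c,np.argwhere(top)[:,::-1],.084)-SC)@R
print("rib top",top.sum(),rect(Q),(Q.mean(0)*1e3).round(2))
m=(P[...,2]>0)&(P[...,2]<12)&(hsv[...,2]<240)&(P[...,0]>-80)&(P[...,0]<-24)&(abs(P[...,1]-4.5)<40)
k,l,s,_=cv2.connectedComponentsWithStats(m.astype(np.uint8));mm=l==1+np.argmax(s[1:,4])
Q=(ray(c,np.argwhere(mm)[:,::-1],.054)-SC)@R
print("plate",mm.sum(),rect(Q),np.percentile(Q[:,0]*1e3,[0,3,50]),np.median(P[...,2][mm]))
E
```

```text
t 25.27 grip stand x -86.05 y 302.46 z 218.83 mm yaw -18.25 F stand x -0.4 y 0.2 z 0.3
rib top 48 (array([-43.1,   4.5]), array([28.9,  9.2]), 0.54) [-43.23   4.58  34.  ]
plate 271 (array([-43. ,   4.4]), array([38.6, 55.2]), 0.45) [-62.47051948 -61.46216781 -43.67422489] 3.6691908038574557
```

View pics/end_t.png

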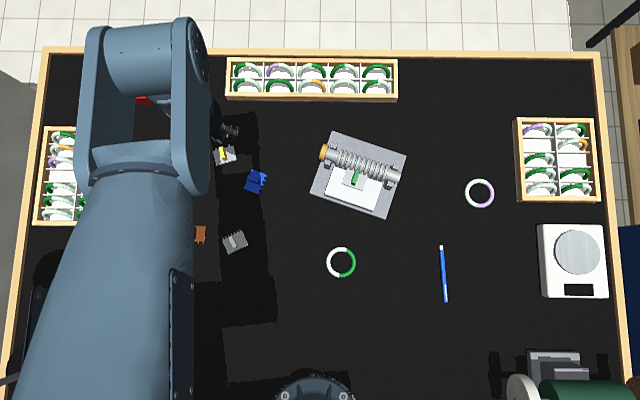

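View pics/end_tz.png

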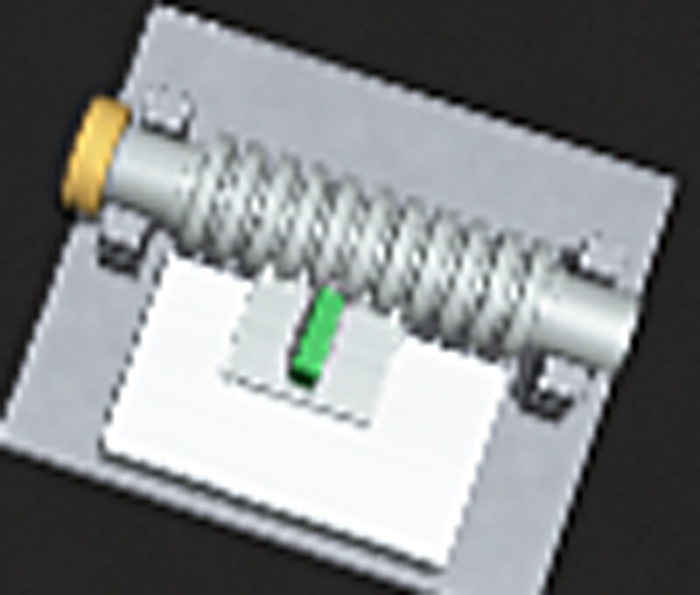

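The second push left the leaf where it was, so it is fully home. The other leaves and the bangles are still in place, and the arm is clear of everything.

```bash
cd .;python3 -c "
from bench import hand_in
print(hand_in())"
```

```text
the job is handed in; nothing more can be done
None
```

The green leaf is seated in the screw's thread and released on the aluminium rest, and the job is handed in at about 25 s.

- **Placing:** I gripped the leaf by its rib and set it on the rest, which I felt as a rise in vertical force. I then eased the pressure off and lined it up with a groove seen in the depth image, at stand y of about +4.5 mm.
- **Seating:** The leaf slid in without meeting a crest and came to a hard stop at grip x of about −42.5 mm. Home is −42 mm, and a stop on the crests would have been about −47.6 mm. I held it there at about 5 N for over a second, then let go.
- **Second push:** With closed fingers I pushed the back edge again, reaching 5 to 7 N for over a second, and the leaf did not move on. The wrist force along the push stayed at about 7 N or below at every reading while the leaf was against the screw.

**Last checks:**
- **Leaf position:** In the top view the leaf lies flat, at y of about +4.5 mm and about 0.5° off parallel.
- **Small disagreement:** The camera puts the leaf's middle at about −43 mm, while the arm reads −42 to −42.5 mm. That is within the calibration error. Taken literally, the camera figure puts the front edge about 23 mm from the axis, inside the 23.8 mm limit.
- **Other items:** The yellow and white leaves, two bangles and the pen show no movement. The amber bangle and the loupe were hidden behind the arm in the last picture, but the arm was never brought down near them.

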